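# Fold and tuck the battery strap of an RC touring car

## Task

Secure the battery pack in the race car: with a fingertip fold the orange strap over the pack, press it flat and slide it towards the car's nose until its tongue is fully home beneath the blue retaining lip and stays there by itself. Only push on the strap's outer face (it has a black ridge for the fingertip): do not pinch the strap or press on its underside, do not lift the pack, and leave everything else on the bench where it is.

Things in the scene. Friction and masses are not known exactly. Their poses are not given: they have to be found in the camera images.
- car: Car chassis on a red pit stand, fixed, 190 x 380 mm. Origin on the bench (z=0) under its middle; y axis to the nose, x to the car's right, z up. Battery bay on its left, centred at x=-28, y=0 mm, floor z=64 mm. Suspension towers 126 mm high across the car at y=+140 and -140 mm (front one with two chrome posts 142 mm high); wheels up to z=112 mm.
- strap (a joint): Angle of the orange strap (rad): 0 flat over the pack, 1.57 upright; starts leaning back on its open stop, 1.9. Falling angle swings its free end over to the nose. Damped hinge: a light push folds it; let go it sinks slowly, back to the stop or (past upright) on to the pack. There a leaf spring holds it at 0.12 (tongue above the lip) unless pressed flat (about 5 N at the ridge) or caught (then about 0.02).
- strap_pin (a joint): Travel (m) of the hinge pin, and the strap with it, in slotted lugs along the car's +y (to the nose): drawn back at the start (0 to 0.003), 0.016 fully home at its stop. Damped (about 3 N at 30 mm/s, a few N more with the strap pressed flat), stays where left. At 0 the end of the flat tongue is 6 mm short of the lip's edge, at 0.016 it is 10 mm under the lip.
- strap_hinge (a point): Hinge axis at the strap's mid-width, z=94 mm; moves with the pin; axes as the car's, hinge axis along x. Strap: orange plate 36 wide, 3 thick, mid-plane through the axis, reaching 120 mm from it, then a 26 mm wide tongue to 134 mm. Outer face (up when flat) is bare but for the thumb ridge. Metal lugs beside the hinge: top z=103 mm, reaching 23 mm from the start axis to the nose.
- thumb_ridge (a point): Black thumb ridge on the strap's outer face, 28 mm wide, 6 mm high, 5 mm thick, 95.5 to 100.5 mm from the hinge axis. Point: mid-width foot of its side that looks to the hinge, the side to push on to go towards the lip. Axes as the strap's: y along it to the tongue, z out of the outer face.
- tongue_edge (a point): Middle of the end edge of the strap's tongue, at half its 3 mm thickness. Axes as the strap's.
- lip_edge (a point): Retaining lip of the blue metal catch at the bay's front end, 36 mm wide. Point: middle of its rear edge, at the height of its underside (z=98 mm). From here it runs 14 mm to the nose, to its post; 4 mm thick, top z=102 mm, rear edge flared up slightly. The flat strap's top face passes 2.5 mm below the underside. Axes as the car's.
- strap_underside: Underside of the strap: side rims 3 mm deep along both long edges, black liner and steel leaf spring; not to be touched by the fingers. Origin on the hinge axis, axes as the strap's.
- fitted_pack: Blue hard-cased battery pack with a white band lying loose in the bay under the strap, 47 x 96 x 25 mm, 0.2 kg, long side along the car, origin at the centre of its underside; its top is 89 mm above the bench.
- pack_left: Spare blue pack standing on end in the bamboo rack, 25 x 47 x 96 mm, origin at the centre of its underside. Bystander.
- pack_right: The other spare blue pack in the bamboo rack, same size and origin. Bystander.
- receiver_box: Black plastic receiver box on the far side of the car, 50 x 74 x 32 mm, loose, origin at the centre of its underside. Bystander.
- spur_gear: Loose steel spur gear lying flat on the bench on the robot's side of the car, 45 mm across, 6 mm thick, origin at the centre of its underside. Bystander.
- body_post: Loose chrome body post standing on its flange on the robot's side of the car, 65 mm high, 7 mm thick, flange 22 mm, origin at the centre of its underside. Bystander.
- hex_driver: Loose driver with blue handle lying on the right of the bench, 170 mm long, bystander; origin at its underside.
- spare_wheel: Loose spare wheel lying flat on the left of the bench, 63 mm across, 26 mm high, origin at the centre of its underside. Bystander.
There are look-alikes about, which are no part of the job. What is shaped like the fitted_pack but brown or turquoise is not meant.

How it is judged:
On the way, in this order (a step that is already met when the one before it is completed fails the run):
1. the strap is folded over the pack, not yet pushed under the lip (value of joint strap below 0.6 rad and value of joint strap_pin below 0.01 m), for 0.1 s.
2. the tongue is beneath the lip (value of joint strap below 0.05 rad and value of joint strap_pin above 0.0125 m), for 0.2 s.
At the end, for the whole second after the job is handed in: With nothing touching it the strap lies flat (under 0.05 rad), pushed home (over 12.5 of 16 mm), its tongue at least 6 mm past the lip's edge and below its underside; the fitted pack rests in its bay within 8 mm of its start; no bystander moved over 25 mm (all of step 2 and y of tongue_edge in the frame of lip_edge above 0.006 m and z of tongue_edge in the frame of lip_edge below 0 m and linear speed of fitted_pack below 0.02 m/s and distance of fitted_pack from where it was at the start of the episode below 0.008 m and distance of each of pack_left, pack_right, receiver_box, spur_gear, body_post, hex_driver, spare_wheel from where it was at the start of the episode below 0.025 m).
It fails at once if a bystander (spare pack, receiver box, gear, post, driver or wheel) is moved more than 25 mm (distance of any of pack_left, pack_right, receiver_box, spur_gear, body_post, hex_driver, spare_wheel from where it was at the start of the episode above 0.025 m).
It fails at once if the fitted pack is lifted or shifted out of its place (over 10 mm) (distance of fitted_pack from where it was at the start of the episode above 0.01 m).
It fails at once if the strap is pinched or pulled: the fingers press on its underside or side rims (contact force between the fingers and strap_underside above 2 N).
It also fails if it takes over 40 s, if anything falls off the work surface, if the arm or the gripper's body presses on something with over 40 N, if the wrist force passes 120 N, or if a joint passes its speed limit or range.

## Robot

A 6-joint arm with a two-finger parallel gripper is mounted at the origin on the work surface. World frame = base frame: x ahead of the robot, y to its left, z up, the work surface at z = 0. Lengths are in m, angles in rad, forces in N, time in s.
With the tool pointing down it reaches from about 0.325 to 0.9 m from the base axis. Payload 6.1 kg.
Tool frame: the origin (TCP) lies at the centre of the arm's flange, where the gripper is bolted on; the fingertips stand 182 mm ahead of it and the grasp point (between the pads) lies 164 mm ahead of it; z points along the fingers, y is the line along which they close (so a half turn about z gives the same grasp; the last joint's range is limited). The gripper opens to 87 mm and grips with 3 to 60 N. Pads are 19 mm wide; open, the fingers measure 117 mm over their backs; the gripper's body (75 mm by 190 mm) begins 51 mm behind the grasp point.
Start: joints at [1.187, 0.22, 1.526, -0, 1.395, -0.126], TCP at [0.159, 0.604, 0.405] pointing down, gripper open.
Joint ranges: [-2.98, 2.98], [-0.91, 2.08], [0.09, 2.57], [-1.24, 4.39], [0.2, 2.65], [-2.68, 2.68]. Speed limits (rad/s): [2.57, 2.57, 3.01, 3.14, 3.14, 3.14].

## Interface

Orientations are given as [roll, pitch, yaw] about the fixed x, y, z axes, in that order (R = Rz(yaw) Ry(pitch) Rx(roll)).
In Python, from station import * gives the robot as it stands. The module is installed in compiled form; this text tells all that it offers.
- The arm moves only by the tool drive_tool, never from a script. Its argument "commands" is a list of rows, each an object of numbers: "jaw": the closure, from 0 (fully open) to 1 (shut); "dx", "dy", "dz": the shift along the world's x, y, z in cm; "ax", "ay", "az": the turn, a rotation vector about the world's x, y, z in degrees. In form: [{"jaw": .., "dx": .., "dy": .., "dz": .., "ax": .., "ay": .., "az": ..}, ...]. A call has 1 to 20 rows; each row is the pose to reach, as a shift and turn from the pose commanded when the call began; what a row does not reach only later rows make up. A row lasts 1/12 s, in which the tool goes at most 41.7 mm and 7.16 degrees, less where a joint would pass 70% of its speed; a pose out of reach is approached as far as the arm can. A call with a gripper value outside its range is refused whole. The fingers move at their own pace and stop on an object; "newtons" is the grip in N (left out, the last holds). Time passes only in rows, so rows that repeat a pose let the fingers close. It gives the time, the measured TCP pose, the force, the opening and the grip force at its end, in the units of the state.
- observe(): the state, without advancing time (a new reading comes with each control period).
- get_image(name): name is "scene" or "top" or "wrist"; returns a dict with "img" (384x512x3 uint8, blue, green, red), "mtx" (3x3 intrinsics, pixels), "camera_from_world" (4x4, takes a point from world to camera coordinates); the wrist camera has in their place "hand_eye" (4x4, takes a point from camera to tool coordinates, whose origin is the TCP and whose axes are the flange's). Camera axes: x right, y down, z forward; pixel columns grow to the right and rows downward; lengths in m; the calibration is good to about 2 mm. A picture is of the moment at which its call begins: read the wrist's pose just before it. There is no depth.
- job_done(): hands the job in; it is judged then, once.
The state is a dict: "t": time; "joints": joint angles; "qvel": joint speeds; "tau": joint torques, N m; "eef_pos": TCP position; "ee_rot": TCP orientation; "contact_force": force on the tool from outside, world axes, zero at the start; "moment": the same for the moment, N m; "gripper_width": opening from 0.0 (shut) to 1.0 (fully open); "gripper_force": force on a finger pad.
Only numpy, scipy, OpenCV 4.12 (cv2) and the standard library are available. Lean on these libraries where they do the work, as an engineer would, in place of code of your own. Each camera call takes 0.05 s, during which the arm holds its last target. There are 200 camera calls.

## Working session

There is one attempt and no reset: what is moved stays moved. The work goes in short steps, Python scripts to look and compute and a tool call to move; the robot and the scene stay as the last step left them, time stands still between calls to the robot, and variables do not carry over. Pictures are saved under pics/ and viewed, at most 10 in all, crops included, and the job is handed in when it is done.

Besides the shell and the picture viewer there is one more tool, called as name(argument=value, ...), one argument or row to a line, values as JSON. drive_tool: Moves the arm, as the interface text tells. Its arguments: {"type":"object","properties":{"commands":{"type":"array"},"newtons":{"type":"number"}},"required":["commands"]}

```bash
mkdir -p pics
cat > h.py <<'E'
from station import *
import numpy as np, cv2
E
python3 - <<'E'
from h import *
import pickle
o=observe();print({k:np.round(o[k],3) for k in o})
d={}
for n in("scene","top","wrist"):
    d[n]=get_image(n)
pickle.dump(d,open('d.pkl','wb'))
cv2.imwrite('pics/scene.png',cv2.resize(d['scene']['img'],(800,600)))
cv2.imwrite('pics/top.png',cv2.resize(d['top']['img'],(800,600)))
for n in d:
  for k in d[n]:
    if k!='img':print(n,k,np.round(d[n][k],3).tolist())
E
```

```text
{'t': np.float64(0.0), 'joints': array([ 1.187,  0.221,  1.528, -0.   ,  1.395, -0.126]), 'qvel': array([ 0.001, -0.002, -0.001,  0.001,  0.001,  0.002]), 'tau': array([-1.0000e-03, -4.9461e+01, -3.8737e+01,  7.0000e-02,  5.7000e-02,
       -0.0000e+00]), 'eef_pos': array([0.159, 0.604, 0.404]), 'ee_rot': array([-3.14 , -0.   ,  2.884]), 'contact_force': array([ 0.594, -1.044,  0.028]), 'moment': array([0.045, 0.041, 0.023]), 'gripper_force': np.float64(0.0), 'gripper_width': np.float64(1.005)}
scene mtx [[435.613, 0.0, 266.53], [0.0, 435.613, 194.971], [0.0, 0.0, 1.0]]
scene camera_from_world [[-0.841, 0.541, -0.018, 0.443], [0.422, 0.634, -0.648, -0.196], [-0.339, -0.553, -0.761, 1.705], [0.0, 0.0, 0.0, 1.0]]
top mtx [[356.739, 0.0, 256.211], [0.0, 356.739, 191.324], [0.0, 0.0, 1.0]]
top camera_from_world [[-0.004, -1.0, -0.009, 0.045], [-0.984, 0.005, -0.18, 0.549], [0.18, 0.008, -0.984, 0.984], [0.0, 0.0, 0.0, 1.0]]
wrist mtx [[295.125, 0.0, 257.888], [0.0, 295.125, 190.078], [0.0, 0.0, 1.0]]
wrist hand_eye [[0.0, -0.954, -0.3, 0.082], [1.0, 0.0, 0.0, -0.001], [-0.0, -0.3, 0.954, 0.02], [0.0, 0.0, 0.0, 1.0]]
```

View pics/scene.png

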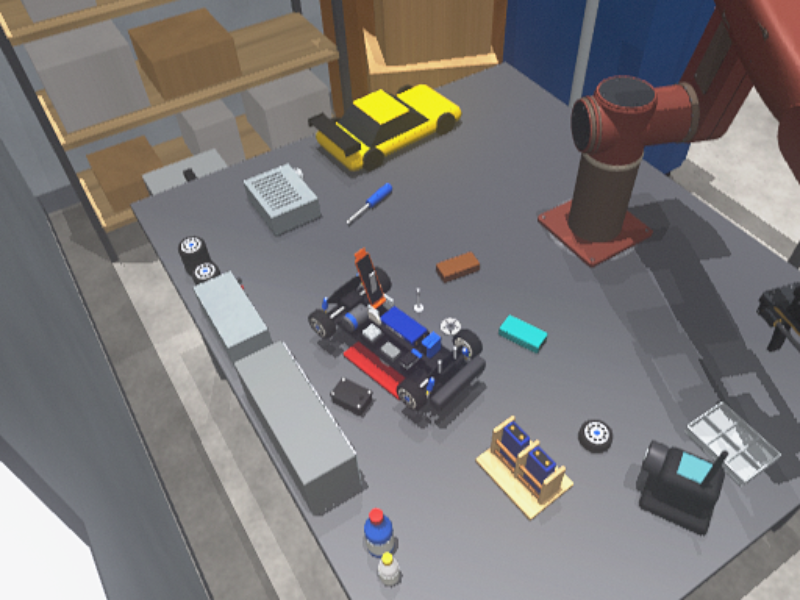

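View pics/top.png

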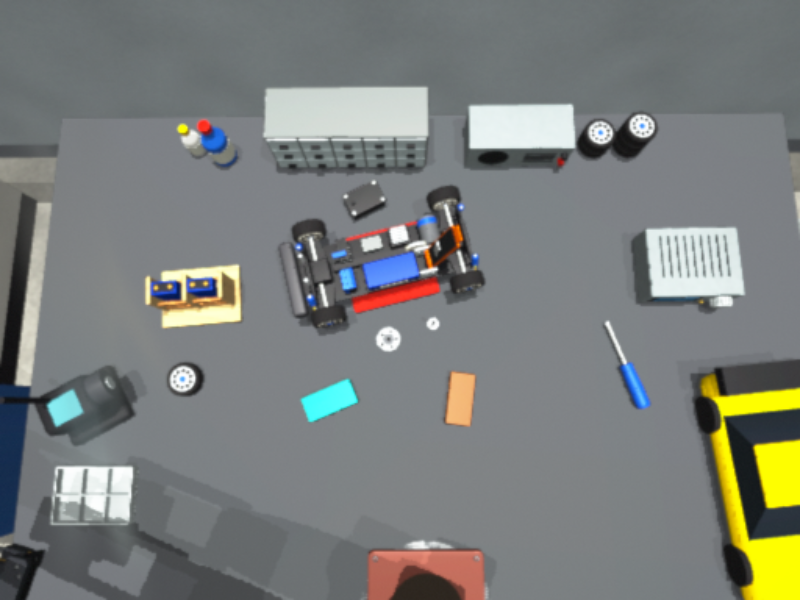

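Candidates in the top view (800 px wide):
- **Packs:** blue pack in the car (391,270), brown (460,398), turquoise (329,400), rack packs (165,288) and (203,287).
- **Orange things:** strap on the car's tail side (445,245), brown block (460,398).

I choose the car's blue pack and the strap beside it. Next I measure them and check with a crop.

```bash
cat >> h.py <<'E'
def ray(im,u,v,T=None):
    M=im['mtx']; d=np.array([(u-M[0,2])/M[0,0],(v-M[1,2])/M[1,1],1.])
    if T is None: T=np.linalg.inv(im['camera_from_world'])
    return T[:3,3],T[:3,:3]@d
def onz(im,u,v,z,T=None):
    c,d=ray(im,u,v,T); return c+d*(z-c[2])/d[2]
def wristT(o,im):
    from scipy.spatial.transform import Rotation as R
    T=np.eye(4);T[:3,:3]=R.from_euler('xyz',o['ee_rot']).as_matrix();T[:3,3]=o['eef_pos']
    return T@im['hand_eye']
def proj(im,p):
    q=im['camera_from_world']@np.r_[p,1];r=im['mtx']@q[:3];return r[:2]/r[2]
E
python3 - <<'E'
from h import *
import pickle
d=pickle.load(open('d.pkl','rb'))
t=d['top'];im=t['img']
def blobs(mask,z,n):
    k,l,s,c=cv2.connectedComponentsWithStats(mask.astype(np.uint8))
    for i in range(1,k):
        if s[i,4]>40:
            pts=np.argwhere(l==i)[:,::-1].astype(np.float32)
            w=np.array([onz(t,u,v,z)[:2] for u,v in pts],np.float32)
            r=cv2.minAreaRect(w*1000);print(n,s[i].tolist(),np.round(c[i],1),np.round(w.mean(0),3),[np.round(x,1) for x in r])
h=cv2.cvtColor(im,cv2.COLOR_BGR2HSV);H,S,V=cv2.split(h)
roi=np.zeros_like(H);roi[100:230,160:330]=1
blobs((H>105)&(H<130)&(S>120)&(V>90)&(roi>0),.089,'blue')
blobs(((H<8)|(H>174))&(S>150)&(V>80)&(roi>0),.03,'red')
blobs((H>=8)&(H<22)&(S>140)&(roi>0),.16,'orange')
cv2.imwrite('pics/c.png',cv2.resize(im[110:220,170:320],(750,550),interpolation=cv2.INTER_CUBIC))
E
```

```text
blue [267, 139, 13, 7, 44] [272.6 141.2] [ 0.687 -0.006] [array([687.3,  -5.2]), array([13.3, 36.3]), np.float64(15.5)]
blue [232, 161, 37, 24, 575] [249.7 172.5] [0.596 0.06 ] [array([595.4,  59.8]), array([49.8, 97.3]), np.float64(14.0)]
blue [217, 171, 11, 17, 60] [222.7 178. ] [0.58  0.136] [array([577.9, 136.8]), array([44.7, 25.2]), np.float64(14.3)]
red [222, 147, 26, 7, 41] [234.2 149.8] [0.681 0.108] [array([680.8, 107.6]), array([ 4.8, 77.6]), np.float64(15.0)]
red [225, 178, 56, 22, 575] [252.9 188.2] [0.562 0.052] [array([562.4,  51.8]), array([ 31.5, 166. ]), np.float64(14.0)]
orange [272, 143, 25, 29, 177] [285.3 157.2] [ 0.62  -0.036] [array([619.7, -31.8]), array([37.1, 87.8]), np.float64(38.9)]
```

View pics/c.png

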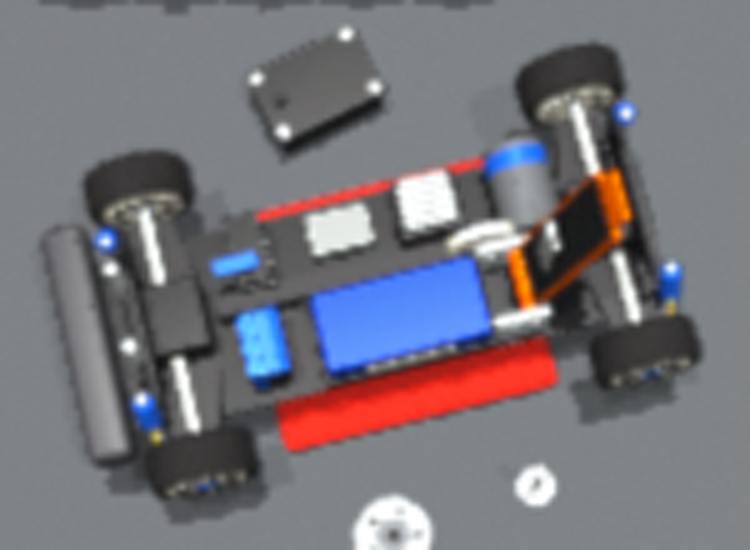

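The crop shows the blue pack at (400,315), the strap leaning back over the tail at (570,240), the light-blue catch at (265,345) and the lugs at (500,250) and (525,318). That confirms the choice. I'll go above the spot behind the strap.

drive_tool(
  commands=[
    {"jaw": 1,"dz": 4},
    {"jaw": 1,"dz": 8},
    {"jaw": 1,"dz": 10},
    {"jaw": 1,"dx": 47.3,"dy": -69,"dz": 10,"az": -61},
    {"jaw": 1,"dx": 47.3,"dy": -69,"dz": 10,"az": -61},
    {"jaw": 1,"dx": 47.3,"dy": -69,"dz": 10,"az": -61},
    {"jaw": 1,"dx": 47.3,"dy": -69,"dz": 10,"az": -61},
    {"jaw": 1,"dx": 47.3,"dy": -69,"dz": 10,"az": -61},
    {"jaw": 1,"dx": 47.3,"dy": -69,"dz": 10,"az": -61},
    {"jaw": 1,"dx": 47.3,"dy": -69,"dz": 10,"az": -61},
    {"jaw": 1,"dx": 47.3,"dy": -69,"dz": 10,"az": -61},
    {"jaw": 1,"dx": 47.3,"dy": -69,"dz": 10,"az": -61},
    {"jaw": 1,"dx": 47.3,"dy": -69,"dz": 10,"az": -61},
    {"jaw": 1,"dx": 47.3,"dy": -69,"dz": 10,"az": -61},
    {"jaw": 1,"dx": 47.3,"dy": -69,"dz": 10,"az": -61},
    {"jaw": 1,"dx": 47.3,"dy": -69,"dz": 10,"az": -61},
    {"jaw": 1,"dx": 47.3,"dy": -69,"dz": 10,"az": -61},
    {"jaw": 1,"dx": 47.3,"dy": -69,"dz": 10,"az": -61},
    {"jaw": 1,"dx": 47.3,"dy": -69,"dz": 10,"az": -61},
    {"jaw": 1,"dx": 47.3,"dy": -69,"dz": 10,"az": -61},
  ],
)

```text
schema error: expected keys jaw, dx, dy, dz, ax, ay, az
```

drive_tool(
  commands=[
    {"jaw": 1,"dx": 0,"dy": 0,"dz": 4,"ax": 0,"ay": 0,"az": 0},
    {"jaw": 1,"dx": 0,"dy": 0,"dz": 8,"ax": 0,"ay": 0,"az": 0},
    {"jaw": 1,"dx": 2,"dy": -3,"dz": 10,"ax": 0,"ay": 0,"az": -5},
    {"jaw": 1,"dx": 47.3,"dy": -69,"dz": 10,"ax": 0,"ay": 0,"az": -61},
    {"jaw": 1,"dx": 47.3,"dy": -69,"dz": 10,"ax": 0,"ay": 0,"az": -61},
    {"jaw": 1,"dx": 47.3,"dy": -69,"dz": 10,"ax": 0,"ay": 0,"az": -61},
    {"jaw": 1,"dx": 47.3,"dy": -69,"dz": 10,"ax": 0,"ay": 0,"az": -61},
    {"jaw": 1,"dx": 47.3,"dy": -69,"dz": 10,"ax": 0,"ay": 0,"az": -61},
    {"jaw": 1,"dx": 47.3,"dy": -69,"dz": 10,"ax": 0,"ay": 0,"az": -61},
    {"jaw": 1,"dx": 47.3,"dy": -69,"dz": 10,"ax": 0,"ay": 0,"az": -61},
    {"jaw": 1,"dx": 47.3,"dy": -69,"dz": 10,"ax": 0,"ay": 0,"az": -61},
    {"jaw": 1,"dx": 47.3,"dy": -69,"dz": 10,"ax": 0,"ay": 0,"az": -61},
    {"jaw": 1,"dx": 47.3,"dy": -69,"dz": 10,"ax": 0,"ay": 0,"az": -61},
    {"jaw": 1,"dx": 47.3,"dy": -69,"dz": 10,"ax": 0,"ay": 0,"az": -61},
    {"jaw": 1,"dx": 47.3,"dy": -69,"dz": 10,"ax": 0,"ay": 0,"az": -61},
    {"jaw": 1,"dx": 47.3,"dy": -69,"dz": 10,"ax": 0,"ay": 0,"az": -61},
    {"jaw": 1,"dx": 47.3,"dy": -69,"dz": 10,"ax": 0,"ay": 0,"az": -61},
    {"jaw": 1,"dx": 47.3,"dy": -69,"dz": 10,"ax": 0,"ay": 0,"az": -61},
    {"jaw": 1,"dx": 47.3,"dy": -69,"dz": 10,"ax": 0,"ay": 0,"az": -61},
    {"jaw": 1,"dx": 47.3,"dy": -69,"dz": 10,"ax": 0,"ay": 0,"az": -61},
  ],
)

```text
t: 1.82
eef_pos: [0.5809, -0.0117, 0.5044]
ee_rot: [-3.141, -0.0, 1.819]
contact_force: [0.7, 1.6, 0.5]
gripper_width: 0.005
gripper_force: 0.0
```

Run:
```python
from h import *
import pickle
o=observe();w=get_image('wrist');s=get_image('scene');pickle.dump((o,w,s),open('w1.pkl','wb'))
a=w['img'];b=cv2.resize(s['img'][130:290,180:330],(375,400))
v=np.zeros((400,800+90,3),np.uint8);v[:384,:512]=a;v[:400,515:890]=b
cv2.imwrite('pics/w1.png',v[:,:800])
# checks: predicted hinge/tip in scene
P=np.array([.5954,.0598,0]);n=np.array([-.242,.970,0])
T=np.linalg.inv(wristT(o,w));ww={'camera_from_world':T,'mtx':w['mtx']}
for nm,y,z in(('hinge',-.0735,.094),('tip',-.0735-.134*.323,.094+.134*.946),('lip',.0665,.098),('pack',0,.089)):
    p=P+n*y;p[2]=z;print(nm,p.round(3),'wrist',proj(ww,p).round(1),'scene',proj(s,p).round(1))
print(wristT(o,w)[:3,3])
```

```text
hinge [ 0.613 -0.011  0.094] wrist [280.6 166.7] scene [242.  193.2]
tip [ 0.624 -0.053  0.221] wrist [289.  238.2] scene [229.7 159.6]
lip [0.579 0.124 0.098] wrist [284.   53.3] scene [273.3 215.2]
pack [0.595 0.06  0.089] wrist [281.9 110.4] scene [258.1 205.9]
[0.56117255 0.06745531 0.48473623]
```

View pics/w1.png

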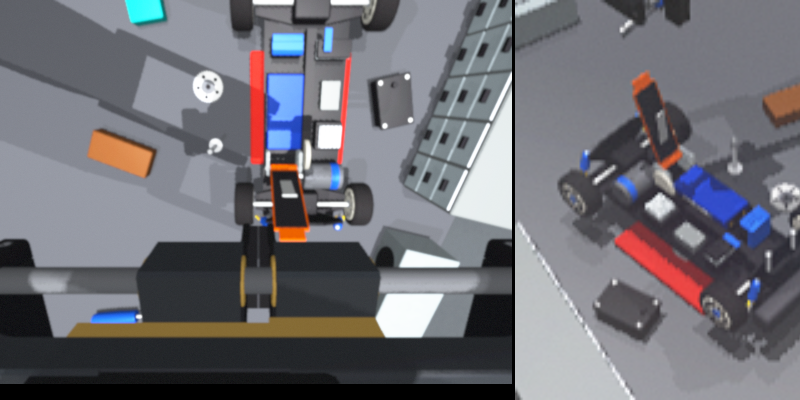

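The wrist view shows the strap foot at (287,167), its tongue end at (291,238), the lip at (287,54) and the pack at (286,105). All lie within a few pixels of prediction, offset slightly to the right. I'll refine the centreline with masks.

Run:
```python
from h import *
import pickle
o,w,s=pickle.load(open('w1.pkl','rb'));T=wristT(o,w)
P=np.array([.5954,.0598,0]);n=np.array([-.242,.970,0]);r=np.array([.97,.242,0])
h=cv2.cvtColor(w['img'],cv2.COLOR_BGR2HSV);H,S,V=cv2.split(h)
ora=(H>=4)&(H<22)&(S>150)&(V>90);ora[:,:240]=0;ora[:,330:]=0;ora[:140]=0
lb=(H>100)&(H<125)&(S>130)&(V>90);lb[:,:262]=0;lb[:,314:]=0;lb[150:]=0
for y in list(range(152,244,6)):
    x=np.where(ora[y])[0]
    if len(x):print(y,x.min(),x.max(),end=' | ')
print()
def f(u,v,z):
    q=onz(w,u,v,z,T)-P;return np.round([q@r*1e3,q@n*1e3],1)
for y in range(30,150,6):
    x=np.where(lb[y])[0]
    if len(x):print(y,x.min(),x.max(),f(x.min(),y,.089),f(x.max(),y,.089),f((x.min()+x.max())/2,y,.1))
ys=np.where(ora)[0];y=ys.max();
for z in (.219,.221):
  for yy in(y-2,y-1):
    x=np.where(ora[yy])[0];print('tip',yy,z,f(x.min(),yy,z),f(x.max(),yy,z))
print('foot',f(287,167,.094))
```

```text
164 271 295 | 170 271 296 | 176 270 272 | 182 270 299 | 188 271 301 | 194 272 302 | 200 272 303 | 206 273 304 | 212 273 306 | 218 272 308 | 224 273 308 | 230 273 307 | 236 280 304 | 
36 272 304 [-14.3  86.7] [24.3 86.9] [ 4.  84.8]
42 271 303 [-15.4  80.2] [23.4 80.3] [ 3.  78.4]
48 271 303 [-15.3  73.5] [23.7 73.7] [ 3.2 72. ]
54 272 303 [-14.   66.8] [24.1 67. ] [ 4.  65.5]
78 267 304 [-19.8  39.2] [26.7 39.4] [ 2.5 38.7]
84 267 303 [-19.7  32.1] [25.8 32.3] [ 2.1 31.8]
90 267 303 [-19.6  24.9] [26.1 25.1] [ 2.3 24.8]
96 267 303 [-19.5  17.7] [26.5 17.9] [ 2.5 17.7]
102 267 302 [-19.4  10.3] [25.6 10.5] [ 2.1 10.6]
108 267 302 [-19.3   2.9] [25.9  3.1] [2.4 3.4]
114 267 302 [-19.2  -4.6] [26.3 -4.4] [ 2.6 -4. ]
120 267 302 [-19.1 -12.2] [ 26.7 -12. ] [  2.8 -11.3]
126 267 302 [-19.  -19.9] [ 27.  -19.7] [  3.  -18.8]
132 266 301 [-20.2 -27.7] [ 26.1 -27.5] [  2.  -26.4]
138 266 301 [-20.1 -35.6] [ 26.5 -35.4] [  2.2 -34.1]
144 266 301 [-20.  -43.6] [ 26.9 -43.4] [  2.4 -41.8]
tip 333 0.219 [ -50.1 -234.2] [  48.9 -233.9]
tip 334 0.219 [ -50.2 -235.6] [  49.  -235.2]
tip 333 0.221 [ -50.  -232.3] [  48.2 -232. ]
tip 334 0.221 [ -50.  -233.7] [  48.4 -233.3]
foot [  8.6 -73.8]
```

drive_tool(
  commands=[
    {"jaw": 1,"dx": 5.3,"dy": -7.3,"dz": 0,"ax": 0,"ay": 0,"az": 0},
    {"jaw": 1,"dx": 5.3,"dy": -7.3,"dz": 0,"ax": 0,"ay": 0,"az": 0},
    {"jaw": 1,"dx": 5.3,"dy": -7.3,"dz": 0,"ax": 0,"ay": 0,"az": 0},
    {"jaw": 1,"dx": 5.3,"dy": -7.3,"dz": 0,"ax": 0,"ay": 0,"az": 0},
    {"jaw": 1,"dx": 5.3,"dy": -7.3,"dz": 0,"ax": 0,"ay": 0,"az": 0},
  ],
)

```text
t: 2.33
eef_pos: [0.633, -0.0823, 0.504]
ee_rot: [-3.14, -0.001, 1.819]
contact_force: [-0.5, -0.0, 0.1]
gripper_width: 0.005
gripper_force: 0.0
```

drive_tool(
  commands=[
    {"jaw": 1,"dx": 0.1,"dy": -0.3,"dz": -4,"ax": 0,"ay": 0,"az": 0},
    {"jaw": 1,"dx": 0.1,"dy": -0.3,"dz": -8,"ax": 0,"ay": 0,"az": 0},
    {"jaw": 1,"dx": 0.1,"dy": -0.3,"dz": -11.9,"ax": 0,"ay": 0,"az": 0},
    {"jaw": 1,"dx": 0.1,"dy": -0.3,"dz": -11.9,"ax": 0,"ay": 0,"az": 0},
    {"jaw": 1,"dx": -0.2,"dy": 0.9,"dz": -11.9,"ax": 0,"ay": 0,"az": 0},
    {"jaw": 1,"dx": -0.4,"dy": 1.7,"dz": -11.9,"ax": 0,"ay": 0,"az": 0},
    {"jaw": 1,"dx": -0.6,"dy": 2.4,"dz": -11.9,"ax": 0,"ay": 0,"az": 0},
    {"jaw": 1,"dx": -0.7,"dy": 3.1,"dz": -11.9,"ax": 0,"ay": 0,"az": 0},
    {"jaw": 1,"dx": -0.9,"dy": 3.8,"dz": -11.9,"ax": 0,"ay": 0,"az": 0},
    {"jaw": 1,"dx": -1.1,"dy": 4.5,"dz": -11.9,"ax": 0,"ay": 0,"az": 0},
  ],
)

```text
t: 3.17
eef_pos: [0.6223, -0.0368, 0.3877]
ee_rot: [3.139, 0.001, 1.82]
contact_force: [-0.2, -0.9, 0.3]
gripper_width: 0.006
gripper_force: 0.2
```

drive_tool(
  commands=[
    {"jaw": 1,"dx": -0.2,"dy": 0.7,"dz": 0,"ax": 0,"ay": 0,"az": 0},
    {"jaw": 1,"dx": -0.4,"dy": 1.4,"dz": 0,"ax": 0,"ay": 0,"az": 0},
    {"jaw": 1,"dx": -0.5,"dy": 2.1,"dz": 0,"ax": 0,"ay": 0,"az": 0},
    {"jaw": 1,"dx": -0.7,"dy": 2.8,"dz": 0,"ax": 0,"ay": 0,"az": 0},
    {"jaw": 1,"dx": -0.9,"dy": 3.5,"dz": 0,"ax": 0,"ay": 0,"az": 0},
  ],
)

```text
t: 3.58
eef_pos: [0.613, -0.002, 0.3855]
ee_rot: [-3.141, -0.0, 1.819]
contact_force: [0.4, -0.3, -1.0]
gripper_width: 0.003
gripper_force: 0.2
```

drive_tool(
  commands=[
    {"jaw": 1,"dx": -0.2,"dy": 0.8,"dz": 0,"ax": 0,"ay": 0,"az": 0},
    {"jaw": 1,"dx": -0.4,"dy": 1.6,"dz": 0,"ax": 0,"ay": 0,"az": 0},
    {"jaw": 1,"dx": -0.6,"dy": 2.4,"dz": 0,"ax": 0,"ay": 0,"az": 0},
    {"jaw": 1,"dx": -0.8,"dy": 3.2,"dz": 0,"ax": 0,"ay": 0,"az": 0},
    {"jaw": 1,"dx": -0.8,"dy": 3.2,"dz": 0,"ax": 0,"ay": 0,"az": 0},
  ],
)

```text
t: 4.0
eef_pos: [0.6048, 0.031, 0.3858]
ee_rot: [-3.142, -0.001, 1.82]
contact_force: [-0.2, 0.3, -0.2]
gripper_width: 0.005
gripper_force: 0.0
```

Run:
```python
from h import *
s=get_image('scene');w=get_image('wrist');
v=np.zeros((400,800,3),np.uint8);v[:384,:512]=w['img'];v[:300,515:796]=cv2.resize(s['img'][130:290,180:330],(281,300))
cv2.imwrite('pics/w2.png',v)
```

```text
(no output)
```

View pics/w2.png

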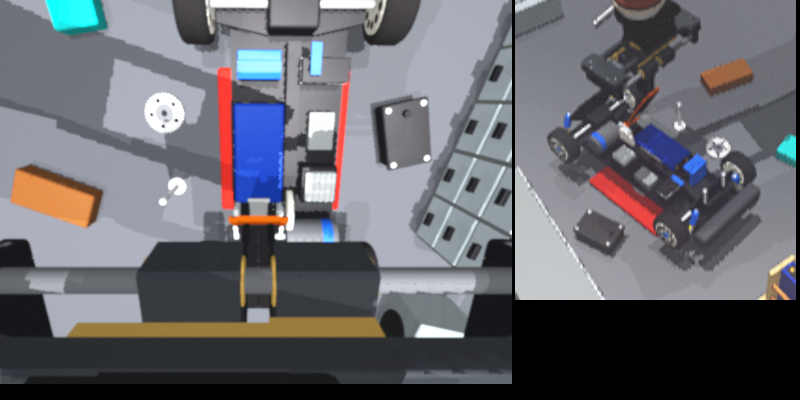

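In the wrist view the strap's end edge is at (260,218). The scene inset shows the strap leaning towards the nose, past upright, and the finger unloaded. I'll let it sink.

drive_tool(
  commands=[
    {"jaw": 1,"dx": 0,"dy": 0,"dz": 1,"ax": 0,"ay": 0,"az": 0},
    {"jaw": 1,"dx": 0,"dy": 0,"dz": 1,"ax": 0,"ay": 0,"az": 0},
    {"jaw": 1,"dx": 0,"dy": 0,"dz": 1,"ax": 0,"ay": 0,"az": 0},
    {"jaw": 1,"dx": 0,"dy": 0,"dz": 1,"ax": 0,"ay": 0,"az": 0},
    {"jaw": 1,"dx": 0,"dy": 0,"dz": 1,"ax": 0,"ay": 0,"az": 0},
    {"jaw": 1,"dx": 0,"dy": 0,"dz": 1,"ax": 0,"ay": 0,"az": 0},
    {"jaw": 1,"dx": 0,"dy": 0,"dz": 1,"ax": 0,"ay": 0,"az": 0},
    {"jaw": 1,"dx": 0,"dy": 0,"dz": 1,"ax": 0,"ay": 0,"az": 0},
    {"jaw": 1,"dx": 0,"dy": 0,"dz": 1,"ax": 0,"ay": 0,"az": 0},
    {"jaw": 1,"dx": 0,"dy": 0,"dz": 1,"ax": 0,"ay": 0,"az": 0},
    {"jaw": 1,"dx": 0,"dy": 0,"dz": 1,"ax": 0,"ay": 0,"az": 0},
    {"jaw": 1,"dx": 0,"dy": 0,"dz": 1,"ax": 0,"ay": 0,"az": 0},
    {"jaw": 1,"dx": 0,"dy": 0,"dz": 1,"ax": 0,"ay": 0,"az": 0},
    {"jaw": 1,"dx": 0,"dy": 0,"dz": 1,"ax": 0,"ay": 0,"az": 0},
    {"jaw": 1,"dx": 0,"dy": 0,"dz": 1,"ax": 0,"ay": 0,"az": 0},
    {"jaw": 1,"dx": 0,"dy": 0,"dz": 1,"ax": 0,"ay": 0,"az": 0},
    {"jaw": 1,"dx": 0,"dy": 0,"dz": 1,"ax": 0,"ay": 0,"az": 0},
    {"jaw": 1,"dx": 0,"dy": 0,"dz": 1,"ax": 0,"ay": 0,"az": 0},
  ],
)

```text
t: 5.6
eef_pos: [0.6052, 0.0293, 0.3957]
ee_rot: [-3.142, -0.0, 1.819]
contact_force: [1.0, 0.2, 0.2]
gripper_width: 0.005
gripper_force: 0.0
```

Run:
```python
from h import *
import pickle
o=observe();s=get_image('scene');w=get_image('wrist');pickle.dump((o,w,s),open('w3.pkl','wb'))
v=np.zeros((400,800,3),np.uint8);v[:384,:512]=w['img'];v[:300,515:796]=cv2.resize(s['img'][130:290,180:330],(281,300))
cv2.imwrite('pics/w3.png',v);print(o['t'])
```

```text
5.6
```

View pics/w3.png

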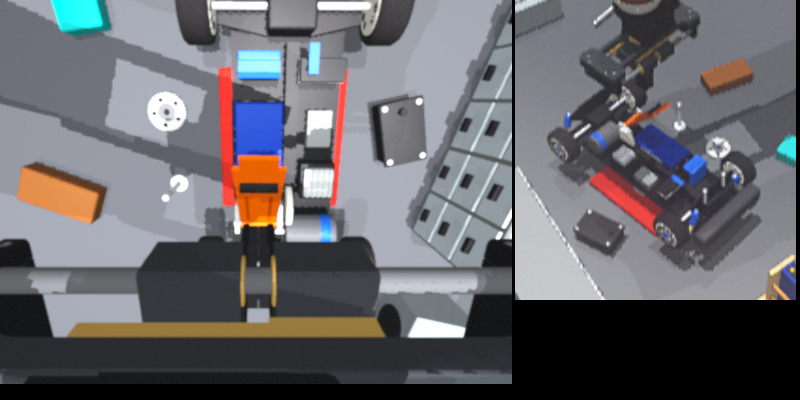

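The strap is sinking by itself. Its end is at (260,158) and the ridge at (258,187), centred under the fingers. I'll wait longer.

drive_tool(
  commands=[
    {"jaw": 1,"dx": 0,"dy": 0,"dz": 0,"ax": 0,"ay": 0,"az": 0},
    {"jaw": 1,"dx": 0,"dy": 0,"dz": 0,"ax": 0,"ay": 0,"az": 0},
    {"jaw": 1,"dx": 0,"dy": 0,"dz": 0,"ax": 0,"ay": 0,"az": 0},
    {"jaw": 1,"dx": 0,"dy": 0,"dz": 0,"ax": 0,"ay": 0,"az": 0},
    {"jaw": 1,"dx": 0,"dy": 0,"dz": 0,"ax": 0,"ay": 0,"az": 0},
    {"jaw": 1,"dx": 0,"dy": 0,"dz": 0,"ax": 0,"ay": 0,"az": 0},
    {"jaw": 1,"dx": 0,"dy": 0,"dz": 0,"ax": 0,"ay": 0,"az": 0},
    {"jaw": 1,"dx": 0,"dy": 0,"dz": 0,"ax": 0,"ay": 0,"az": 0},
    {"jaw": 1,"dx": 0,"dy": 0,"dz": 0,"ax": 0,"ay": 0,"az": 0},
    {"jaw": 1,"dx": 0,"dy": 0,"dz": 0,"ax": 0,"ay": 0,"az": 0},
    {"jaw": 1,"dx": 0,"dy": 0,"dz": 0,"ax": 0,"ay": 0,"az": 0},
    {"jaw": 1,"dx": 0,"dy": 0,"dz": 0,"ax": 0,"ay": 0,"az": 0},
    {"jaw": 1,"dx": 0,"dy": 0,"dz": 0,"ax": 0,"ay": 0,"az": 0},
    {"jaw": 1,"dx": 0,"dy": 0,"dz": 0,"ax": 0,"ay": 0,"az": 0},
    {"jaw": 1,"dx": 0,"dy": 0,"dz": 0,"ax": 0,"ay": 0,"az": 0},
    {"jaw": 1,"dx": 0,"dy": 0,"dz": 0,"ax": 0,"ay": 0,"az": 0},
    {"jaw": 1,"dx": 0,"dy": 0,"dz": 0,"ax": 0,"ay": 0,"az": 0},
    {"jaw": 1,"dx": 0,"dy": 0,"dz": 0,"ax": 0,"ay": 0,"az": 0},
  ],
)

```text
t: 7.2
eef_pos: [0.6052, 0.0293, 0.3957]
ee_rot: [-3.142, -0.0, 1.819]
contact_force: [-0.3, -0.7, -0.3]
gripper_width: 0.003
gripper_force: 0.0
```

```bash
cat > m.py <<'E'
from h import *
import pickle,sys
o=observe();s=get_image('scene');w=get_image('wrist');pickle.dump((o,w,s),open(sys.argv[1]+'.pkl','wb'))
T=wristT(o,w);P=np.array([.5979,.0604,0]);n=np.array([-.242,.970,0]);r=np.array([.97,.242,0])
def f(u,v,z):
    q=onz(w,u,v,z,T)-P;return np.round([q@r*1e3,q@n*1e3],1)
H,S,V=cv2.split(cv2.cvtColor(w['img'],cv2.COLOR_BGR2HSV))
ora=(H>=4)&(H<22)&(S>150)&(V>90);ora[:,:222]=0;ora[:,300:]=0;ora[270:]=0
for y in range(40,270,4):
    x=np.where(ora[y])[0]
    if len(x)>3:print(y,x.min(),x.max(),len(x),f((x.min()+x.max())/2,y,.105))
c=(o['eef_pos']-P);print(o['t'],'tool r,n,z',(c@r).round(4),(c@n).round(4),o['eef_pos'][2]-.182)
v=np.zeros((400,800,3),np.uint8);v[:384,:512]=w['img'];v[:300,515:796]=cv2.resize(s['img'][130:290,180:330],(281,300))
cv2.imwrite('pics/%s.png'%sys.argv[1],v)
E
python3 m.py w4
```

```text
124 241 277 37 [ 0.9 26.9]
128 241 276 36 [ 0.4 23.4]
132 241 276 36 [ 0.4 19.8]
136 233 284 43 [ 0.5 16.3]
140 232 284 53 [ 0.  12.6]
144 233 284 52 [0.5 9. ]
148 233 283 51 [0.1 5.3]
152 233 282 50 [-0.4  1.6]
156 234 282 49 [ 0.1 -2.2]
160 234 282 14 [ 0.1 -5.9]
164 235 282 12 [ 0.6 -9.7]
168 235 281 47 [  0.1 -13.6]
172 236 281 46 [  0.6 -17.4]
176 237 280 44 [  0.6 -21.3]
180 237 279 43 [  0.2 -25.3]
184 238 278 41 [  0.2 -29.2]
188 238 278 41 [  0.2 -33.2]
192 239 278 40 [  0.7 -37.3]
196 239 278 40 [  0.7 -41.3]
200 239 277 39 [  0.3 -45.4]
204 239 277 39 [  0.3 -49.6]
208 240 276 37 [  0.3 -53.7]
212 240 276 37 [  0.3 -57.9]
216 241 275 35 [  0.3 -62.2]
220 241 275 35 [  0.4 -66.5]
224 243 273 14 [  0.4 -70.8]
264 242 274 5 [   0.6 -116.2]
268 242 274 4 [   0.6 -121. ]
7.2 tool r,n,z -0.0004 -0.0319 0.21373446494116083
```

drive_tool(
  commands=[
    {"jaw": 1,"dx": 0,"dy": 0,"dz": 0,"ax": 0,"ay": 0,"az": 0},
    {"jaw": 1,"dx": 0,"dy": 0,"dz": 0,"ax": 0,"ay": 0,"az": 0},
    {"jaw": 1,"dx": 0,"dy": 0,"dz": 0,"ax": 0,"ay": 0,"az": 0},
    {"jaw": 1,"dx": 0,"dy": 0,"dz": 0,"ax": 0,"ay": 0,"az": 0},
    {"jaw": 1,"dx": 0,"dy": 0,"dz": 0,"ax": 0,"ay": 0,"az": 0},
    {"jaw": 1,"dx": 0,"dy": 0,"dz": 0,"ax": 0,"ay": 0,"az": 0},
    {"jaw": 1,"dx": 0,"dy": 0,"dz": 0,"ax": 0,"ay": 0,"az": 0},
    {"jaw": 1,"dx": 0,"dy": 0,"dz": 0,"ax": 0,"ay": 0,"az": 0},
    {"jaw": 1,"dx": 0,"dy": 0,"dz": 0,"ax": 0,"ay": 0,"az": 0},
    {"jaw": 1,"dx": 0,"dy": 0,"dz": 0,"ax": 0,"ay": 0,"az": 0},
    {"jaw": 1,"dx": 0,"dy": 0,"dz": 0,"ax": 0,"ay": 0,"az": 0},
    {"jaw": 1,"dx": 0,"dy": 0,"dz": 0,"ax": 0,"ay": 0,"az": 0},
    {"jaw": 1,"dx": 0,"dy": 0,"dz": 0,"ax": 0,"ay": 0,"az": 0},
    {"jaw": 1,"dx": 0,"dy": 0,"dz": 0,"ax": 0,"ay": 0,"az": 0},
    {"jaw": 1,"dx": 0,"dy": 0,"dz": 0,"ax": 0,"ay": 0,"az": 0},
    {"jaw": 1,"dx": 0,"dy": 0,"dz": 0,"ax": 0,"ay": 0,"az": 0},
    {"jaw": 1,"dx": 0,"dy": 0,"dz": 0,"ax": 0,"ay": 0,"az": 0},
    {"jaw": 1,"dx": 0,"dy": 0,"dz": 0,"ax": 0,"ay": 0,"az": 0},
  ],
)

```text
t: 8.8
eef_pos: [0.6052, 0.0293, 0.3957]
ee_rot: [3.142, 0.0, 1.819]
contact_force: [-0.5, 0.5, 1.3]
gripper_width: 0.006
gripper_force: 0.0
```

```bash
python3 m.py w5 | egrep -v "^(2[0-9]|1[6-9])"
```

```text
100 241 276 36 [ 0.3 47.6]
104 242 275 34 [ 0.3 44.2]
108 242 275 34 [ 0.4 40.8]
112 242 275 34 [ 0.4 37.4]
116 242 275 34 [ 0.4 33.9]
120 235 283 49 [ 0.9 30.4]
124 235 282 48 [ 0.4 26.9]
128 236 281 46 [ 0.4 23.4]
132 236 281 46 [ 0.5 19.8]
136 236 281 46 [ 0.5 16.2]
140 236 281 46 [ 0.5 12.6]
144 237 280 10 [0.5 9. ]
148 237 280 12 [0.5 5.3]
152 237 279 43 [0.1 1.6]
156 237 279 43 [ 0.1 -2.2]
8.8 tool r,n,z -0.0004 -0.0319 0.2137479946512718
```

View pics/w5.png

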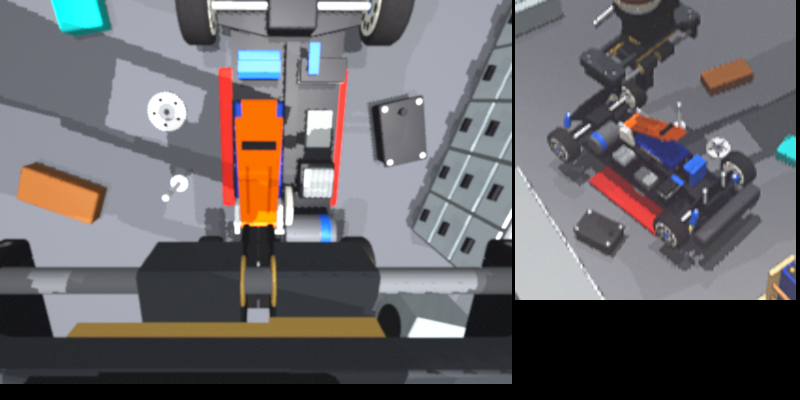

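The strap is now at about 0.3 rad, with its end at (258,100) and the ridge at (258,146). I'll wait for it to reach the spring rest.

drive_tool(
  commands=[
    {"jaw": 1,"dx": 0,"dy": 0,"dz": 0,"ax": 0,"ay": 0,"az": 0},
    {"jaw": 1,"dx": 0,"dy": 0,"dz": 0,"ax": 0,"ay": 0,"az": 0},
    {"jaw": 1,"dx": 0,"dy": 0,"dz": 0,"ax": 0,"ay": 0,"az": 0},
    {"jaw": 1,"dx": 0,"dy": 0,"dz": 0,"ax": 0,"ay": 0,"az": 0},
    {"jaw": 1,"dx": 0,"dy": 0,"dz": 0,"ax": 0,"ay": 0,"az": 0},
    {"jaw": 1,"dx": 0,"dy": 0,"dz": 0,"ax": 0,"ay": 0,"az": 0},
    {"jaw": 1,"dx": 0,"dy": 0,"dz": 0,"ax": 0,"ay": 0,"az": 0},
    {"jaw": 1,"dx": 0,"dy": 0,"dz": 0,"ax": 0,"ay": 0,"az": 0},
    {"jaw": 1,"dx": 0,"dy": 0,"dz": 0,"ax": 0,"ay": 0,"az": 0},
    {"jaw": 1,"dx": 0,"dy": 0,"dz": 0,"ax": 0,"ay": 0,"az": 0},
    {"jaw": 1,"dx": 0,"dy": 0,"dz": 0,"ax": 0,"ay": 0,"az": 0},
    {"jaw": 1,"dx": 0,"dy": 0,"dz": 0,"ax": 0,"ay": 0,"az": 0},
    {"jaw": 1,"dx": 0,"dy": 0,"dz": 0,"ax": 0,"ay": 0,"az": 0},
    {"jaw": 1,"dx": 0,"dy": 0,"dz": 0,"ax": 0,"ay": 0,"az": 0},
    {"jaw": 1,"dx": 0,"dy": 0,"dz": 0,"ax": 0,"ay": 0,"az": 0},
    {"jaw": 1,"dx": 0,"dy": 0,"dz": 0,"ax": 0,"ay": 0,"az": 0},
    {"jaw": 1,"dx": 0,"dy": 0,"dz": 0,"ax": 0,"ay": 0,"az": 0},
    {"jaw": 1,"dx": 0,"dy": 0,"dz": 0,"ax": 0,"ay": 0,"az": 0},
  ],
)

```text
t: 10.4
eef_pos: [0.6052, 0.0293, 0.3958]
ee_rot: [3.142, 0.0, 1.819]
contact_force: [0.4, -0.4, -0.1]
gripper_width: 0.005
gripper_force: 0.0
```

```bash
python3 m.py w6 | egrep -v "^(2[0-9]|1[7-9])"
```

```text
88 249 267 16 [-0.2 57.5]
92 242 258 17 [-7.1 54.2]
96 242 269 28 [-2.3 50.9]
100 242 275 34 [ 0.3 47.6]
104 244 274 31 [ 0.8 44.2]
108 238 280 43 [ 0.8 40.8]
112 237 280 44 [ 0.4 37.4]
116 237 280 44 [ 0.4 33.9]
120 238 280 43 [ 0.8 30.4]
124 238 279 42 [ 0.4 26.9]
128 238 279 42 [ 0.4 23.4]
132 238 279 11 [ 0.4 19.8]
136 238 279 11 [ 0.5 16.2]
140 238 279 42 [ 0.5 12.6]
144 238 278 41 [0. 9.]
148 239 278 40 [0.5 5.3]
152 239 277 39 [0.1 1.6]
156 239 277 39 [ 0.1 -2.2]
160 239 277 39 [ 0.1 -5.9]
164 239 277 39 [ 0.1 -9.7]
168 239 277 39 [  0.1 -13.6]
10.4 tool r,n,z -0.0005 -0.0319 0.21375634044273423
```

drive_tool(
  commands=[
    {"jaw": 1,"dx": -0.3,"dy": 1.1,"dz": -3,"ax": 0,"ay": 0,"az": 0},
    {"jaw": 1,"dx": -0.8,"dy": 3.2,"dz": -6,"ax": 0,"ay": 0,"az": 0},
    {"jaw": 1,"dx": -0.8,"dy": 3.2,"dz": -9,"ax": 0,"ay": 0,"az": 0},
    {"jaw": 1,"dx": -0.8,"dy": 3.2,"dz": -9.9,"ax": 0,"ay": 0,"az": 0},
    {"jaw": 1,"dx": -0.8,"dy": 3.2,"dz": -9.9,"ax": 0,"ay": 0,"az": 0},
    {"jaw": 1,"dx": -0.8,"dy": 3.2,"dz": -9.9,"ax": 0,"ay": 0,"az": 0},
  ],
)

```text
t: 11.0
eef_pos: [0.5975, 0.061, 0.2973]
ee_rot: [-3.142, 0.0, 1.819]
contact_force: [-0.0, 0.8, -0.1]
gripper_width: 0.003
gripper_force: 0.0
```

```bash
python3 m.py w7 | egrep -v "^(2[0-9]|1[7-9])"
```

```text
140 234 279 46 [-0.8 58.6]
144 232 281 50 [-0.8 56.3]
148 233 280 48 [-0.7 54. ]
152 233 280 48 [-0.7 51.6]
156 234 279 46 [-0.7 49.2]
160 235 279 45 [-0.4 46.8]
164 234 279 46 [-0.7 44.4]
168 226 287 62 [-0.7 42. ]
11.0 tool r,n,z -0.0002 0.0007 0.11530873587818424
```

View pics/w7.png

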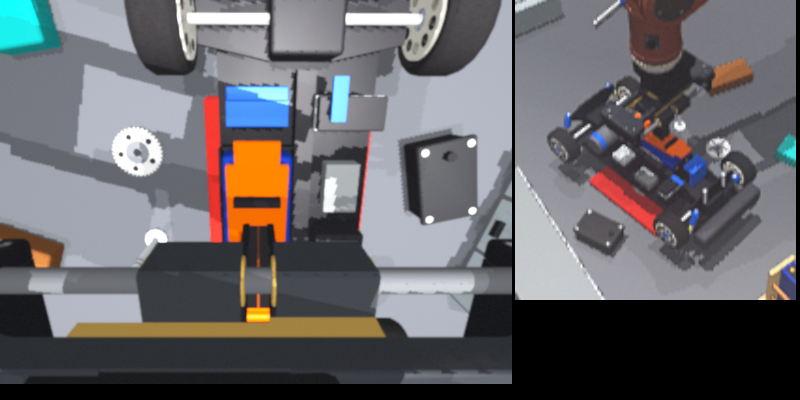

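The wrist view shows the tongue end at row 140, the lip edge at row 127 and the ridge at rows 198–208. All are centred at column 257, with the fingertip just behind the ridge. Now I press down.

drive_tool(
  commands=[
    {"jaw": 1,"dx": 0,"dy": 0,"dz": -0.5,"ax": 0,"ay": 0,"az": 0},
    {"jaw": 1,"dx": 0,"dy": 0,"dz": -1,"ax": 0,"ay": 0,"az": 0},
    {"jaw": 1,"dx": 0,"dy": 0,"dz": -1.3,"ax": 0,"ay": 0,"az": 0},
    {"jaw": 1,"dx": 0,"dy": 0,"dz": -1.6,"ax": 0,"ay": 0,"az": 0},
    {"jaw": 1,"dx": 0,"dy": 0,"dz": -1.6,"ax": 0,"ay": 0,"az": 0},
  ],
)

```text
t: 11.52
eef_pos: [0.5976, 0.0613, 0.2809]
ee_rot: [3.14, 0.0, 1.819]
contact_force: [1.4, 1.2, 2.4]
gripper_width: 0.006
gripper_force: 1.5
```

drive_tool(
  commands=[
    {"jaw": 1,"dx": 0,"dy": 0,"dz": -0.2,"ax": 0,"ay": 0,"az": 0},
    {"jaw": 1,"dx": 0,"dy": 0,"dz": -0.35,"ax": 0,"ay": 0,"az": 0},
    {"jaw": 1,"dx": 0,"dy": 0,"dz": -0.45,"ax": 0,"ay": 0,"az": 0},
    {"jaw": 1,"dx": 0,"dy": 0,"dz": -0.45,"ax": 0,"ay": 0,"az": 0},
  ],
)

```text
t: 11.85
eef_pos: [0.5977, 0.0614, 0.2776]
ee_rot: [3.14, 0.0, 1.819]
contact_force: [0.0, 1.6, 8.2]
gripper_width: 0.001
gripper_force: 4.2
```

drive_tool(
  commands=[
    {"jaw": 1,"dx": 0,"dy": 0,"dz": -0.1,"ax": 0,"ay": 0,"az": 0},
    {"jaw": 1,"dx": -0.06,"dy": 0.24,"dz": -0.1,"ax": 0,"ay": 0,"az": 0},
    {"jaw": 1,"dx": -0.12,"dy": 0.48,"dz": -0.1,"ax": 0,"ay": 0,"az": 0},
    {"jaw": 1,"dx": -0.18,"dy": 0.72,"dz": -0.1,"ax": 0,"ay": 0,"az": 0},
    {"jaw": 1,"dx": -0.24,"dy": 0.96,"dz": -0.1,"ax": 0,"ay": 0,"az": 0},
    {"jaw": 1,"dx": -0.3,"dy": 1.2,"dz": -0.1,"ax": 0,"ay": 0,"az": 0},
  ],
)

```text
t: 12.35
eef_pos: [0.5954, 0.0717, 0.2773]
ee_rot: [3.138, 0.005, 1.819]
contact_force: [1.2, -7.2, 9.8]
gripper_width: 0.004
gripper_force: 4.9
```

drive_tool(
  commands=[
    {"jaw": 1,"dx": -0.06,"dy": 0.24,"dz": 0,"ax": 0,"ay": 0,"az": 0},
    {"jaw": 1,"dx": -0.12,"dy": 0.48,"dz": 0,"ax": 0,"ay": 0,"az": 0},
    {"jaw": 1,"dx": -0.18,"dy": 0.72,"dz": 0,"ax": 0,"ay": 0,"az": 0},
    {"jaw": 1,"dx": -0.24,"dy": 0.96,"dz": 0,"ax": 0,"ay": 0,"az": 0},
    {"jaw": 1,"dx": -0.24,"dy": 0.96,"dz": 0,"ax": 0,"ay": 0,"az": 0},
  ],
)

```text
t: 12.77
eef_pos: [0.5929, 0.0819, 0.2773]
ee_rot: [3.138, 0.004, 1.819]
contact_force: [0.6, -5.0, 9.4]
gripper_width: 0.006
gripper_force: 5.0
```

```bash
python3 m.py w8 | egrep -v "^(2[0-9]|1[9])"
```

```text
172 233 280 48 [ 0.4 65.2]
176 232 280 49 [ 0.2 63. ]
180 224 289 66 [ 0.5 60.8]
184 223 289 67 [ 0.2 58.6]
188 225 288 64 [ 0.5 56.3]
12.7667 tool r,n,z 0.0003 0.022 0.09525596580354806
```

View pics/w8.png

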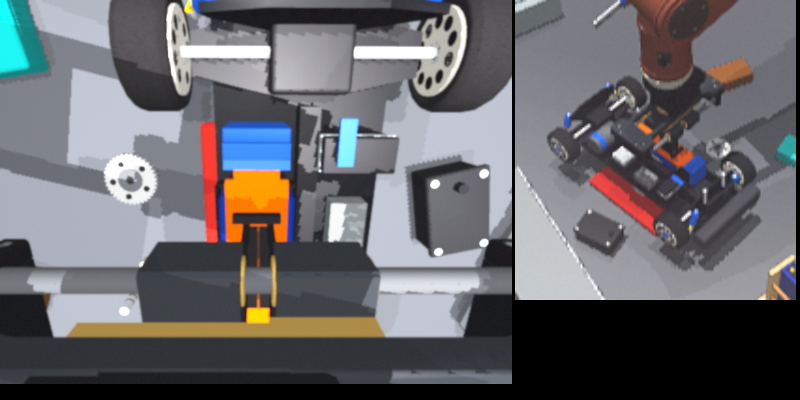

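The tongue is under the lip: the lip edge is at row 171 and the strap shoulder at row 179, so about 9 mm has gone under. I'll push on to the stop.

drive_tool(
  commands=[
    {"jaw": 1,"dx": -0.05,"dy": 0.2,"dz": 0,"ax": 0,"ay": 0,"az": 0},
    {"jaw": 1,"dx": -0.1,"dy": 0.4,"dz": 0,"ax": 0,"ay": 0,"az": 0},
    {"jaw": 1,"dx": -0.1,"dy": 0.4,"dz": 0,"ax": 0,"ay": 0,"az": 0},
    {"jaw": 1,"dx": -0.1,"dy": 0.4,"dz": 0,"ax": 0,"ay": 0,"az": 0},
  ],
)

```text
t: 13.2
eef_pos: [0.5919, 0.0858, 0.2772]
ee_rot: [3.138, 0.004, 1.819]
contact_force: [1.7, -5.0, 9.8]
gripper_width: 0.004
gripper_force: 4.9
```

drive_tool(
  commands=[
    {"jaw": 1,"dx": -0.05,"dy": 0.2,"dz": 0,"ax": 0,"ay": 0,"az": 0},
    {"jaw": 1,"dx": -0.1,"dy": 0.4,"dz": 0,"ax": 0,"ay": 0,"az": 0},
    {"jaw": 1,"dx": -0.1,"dy": 0.4,"dz": 0,"ax": 0,"ay": 0,"az": 0},
    {"jaw": 1,"dx": -0.1,"dy": 0.4,"dz": 0,"ax": 0,"ay": 0,"az": 0},
  ],
)

```text
t: 13.53
eef_pos: [0.5912, 0.0887, 0.2772]
ee_rot: [3.138, 0.006, 1.819]
contact_force: [2.2, -10.6, 8.1]
gripper_width: 0.005
gripper_force: 8.7
```

drive_tool(
  commands=[
    {"jaw": 1,"dx": -0.05,"dy": 0.15,"dz": 0,"ax": 0,"ay": 0,"az": 0},
    {"jaw": 1,"dx": -0.07,"dy": 0.25,"dz": 0,"ax": 0,"ay": 0,"az": 0},
    {"jaw": 1,"dx": -0.07,"dy": 0.25,"dz": 0,"ax": 0,"ay": 0,"az": 0},
  ],
)

```text
t: 13.78
eef_pos: [0.5909, 0.0897, 0.2773]
ee_rot: [3.138, 0.01, 1.819]
contact_force: [4.3, -17.3, 7.4]
gripper_width: 0.008
gripper_force: 10.9
```

The force rises with no travel, so it is at the stop. I'll relax the push, lift clear and look.

drive_tool(
  commands=[
    {"jaw": 1,"dx": 0.08,"dy": -0.32,"dz": 0.1,"ax": 0,"ay": 0,"az": 0},
    {"jaw": 1,"dx": 0.1,"dy": -0.4,"dz": 0.5,"ax": 0,"ay": 0,"az": 0},
    {"jaw": 1,"dx": 0.1,"dy": -0.4,"dz": 3,"ax": 0,"ay": 0,"az": 0},
    {"jaw": 1,"dx": 0.8,"dy": -3.2,"dz": 6,"ax": 0,"ay": 0,"az": 0},
    {"jaw": 1,"dx": 0.8,"dy": -3.2,"dz": 9,"ax": 0,"ay": 0,"az": 0},
    {"jaw": 1,"dx": 0.8,"dy": -3.2,"dz": 9,"ax": 0,"ay": 0,"az": 0},
    {"jaw": 1,"dx": 0.8,"dy": -3.2,"dz": 9,"ax": 0,"ay": 0,"az": 0},
    {"jaw": 1,"dx": 0.8,"dy": -3.2,"dz": 9,"ax": 0,"ay": 0,"az": 0},
  ],
)

```text
t: 14.45
eef_pos: [0.5965, 0.0615, 0.364]
ee_rot: [-3.139, -0.001, 1.819]
contact_force: [-0.6, 1.0, -0.6]
gripper_width: 0.001
gripper_force: 0.0
```

```bash
python3 m.py w9 | egrep -v "^(2[0-9]|1[5-9])"; python3 -c "
import cv2;a=cv2.imread('pics/w9.png');b=cv2.resize(a[20:260,140:400],(585,540));cv2.imwrite('pics/w9c.png',b)"
```

```text
124 239 279 41 [-0.5 63. ]
128 238 282 45 [ 0.3 59.9]
132 238 282 45 [ 0.3 56.8]
136 238 283 46 [ 0.7 53.6]
140 239 283 45 [ 1.1 50.4]
144 239 282 44 [ 0.8 47.2]
148 240 281 42 [ 0.8 43.9]
14.45 tool r,n,z -0.0011 0.0014 0.1820331541353119
```

View pics/w9c.png

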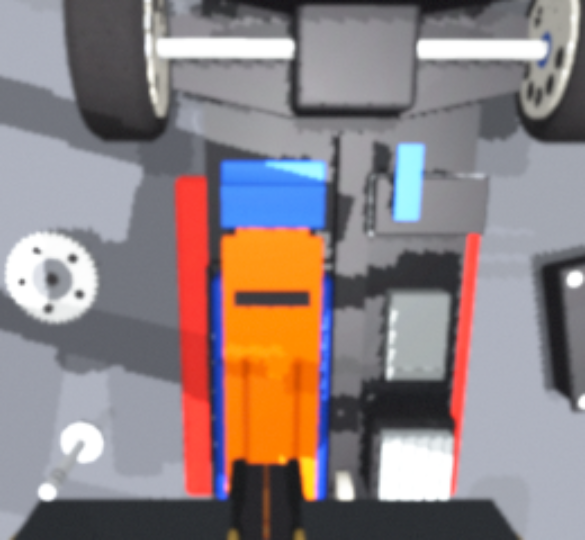

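The crop shows the tongue fully under the blue lip, with the shoulder right at its edge (270,230). The strap stays flat with nothing touching it, and the pack and bystanders are in place.

```bash
python3 -c "
from station import *
print(job_done())"
```

```text
the job is handed in; nothing more can be done
None
```

I folded the strap over the pack, pressed it flat and slid it to its stop. In the last picture it stays flat by itself with the tongue under the blue lip, and the job is handed in; no verdict came back.

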